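# Trim the sorting bin under its flip cover

## Robot

A 6-joint arm with a two-finger parallel gripper is mounted at the origin on the work surface. World frame = base frame: x ahead of the robot, y to its left, z up, the work surface at z = 0. Lengths are in m, angles in rad, forces in N, time in s.
With the tool pointing down it reaches from about 0.3 to 0.775 m from the base axis. Payload 14.6 kg.
Tool frame: the origin (TCP) lies on the centre line of the jaws, within the pads' length; the fingertips stand 14 mm ahead of it and the grasp point (between the pads) lies 5 mm behind it (env.tip_extent is the distance from the TCP to the fingertips, in m); z points along the fingers, x is the direction in which the jaws open and shut, and the axes are right-handed (so a half turn about z gives the same grasp; the last joint's range is limited). The gripper opens to 85 mm and grips with 20 to 120 N. Pads are 22 mm wide; open, the fingers measure 114 mm over their backs; the gripper's body (76 mm by 85 mm) begins 54 mm behind the grasp point. The pads swing forward as they close: fully open they stand 13 mm farther back than shut.
Start: joints at [-1.288, 0.3, 1.521, -0, 1.321, -0.067], TCP at [0.188, -0.517, 0.245] pointing down, gripper open.
Joint ranges: [-3.03, 3.03], [-0.79, 2.21], [0.23, 2.52], [-1.04, 4.18], [0, 3.07], [-2.55, 2.55]. Speed limits (rad/s): [2.22, 2.22, 2.57, 3.14, 3.14, 3.14].

## Interface

Orientations are given as a unit quaternion [w, x, y, z].
In Python, from rig import env, cams, workorder gives the robot as it stands. The module is installed in compiled form; this text tells all that it offers.
- The arm moves only by the tool move_arm, never from a script. Its argument "targets" is a list of rows, each a list of 7 numbers: the turn, a rotation vector about the tool's x, y, z as a fraction of full scale, then the shift along the tool's x, y, z as a fraction of full scale, then the opening, from -1 (shut) to 1 (fully open). In form: [[rx, ry, rz, dx, dy, dz, grip], ...]. A call has 1 to 10 rows; each row is the pose to reach, as a shift and turn from the pose commanded when the call began, along the tool's axes at that moment, turning the shorter way round; what a row does not reach only later rows make up. Full scale, the value 1, is 0.2 m for a shift and 180 degrees for a turn. A row lasts 1/10 s, in which the tool goes at most 50 mm and 8.59 degrees, less where a joint would pass 70% of its speed; a pose out of reach is approached as far as the arm can. A call with a number of a shift or a turn outside -1 to 1 is refused whole. A call with a gripper value outside its range is refused whole. The fingers move at their own pace and stop on an object; "newtons" is the grip in N (left out, the last holds). Time passes only in rows, so rows that repeat a pose let the fingers close. It gives the time, the measured TCP pose, the force and the opening at its end, in the units of the state.
- env.read_state(): the state, without advancing time (a new reading comes with each control period).
- cams.snapshot(name): name is "scene" or "top" or "wrist"; returns (picture, depth): 400x640x3 uint8, blue, green, red; 400x640 float32, m along the optical axis (not along the pixel's ray), 0 where there is no reading.
- cams.calibration(name): a dict with "fov_y" (degrees; the focal length in pixels is half the picture's height over the tangent of half this angle, whatever the lens; pixels are square), "cx", "cy" (the principal point, pixels), "rvec" (rotation vector, rad) and "tvec" (3), from world to camera coordinates, as OpenCV has them. Camera axes: x right, y down, z forward; pixel columns grow to the right and rows downward; lengths in m; the calibration is good to about 2 mm. A picture is of the moment at which its call begins: read the wrist's pose just before it. calibration takes no time and is no camera call; for the wrist camera it gives the pose at the moment of the call.
- workorder.close_job(): hands the job in, once; it reports no verdict.
The state is a dict: "clock": time; "joint_pos": joint angles; "dq": joint speeds; "joint_torque": joint torques, N m; "eef_pos": TCP position; "orientation": TCP orientation; "contact_force": force on the tool from outside, world axes, zero at the start; "torque": the same for the moment, N m; "width": opening from 0.0 (shut) to 1.0 (fully open).
Only numpy, scipy, OpenCV 4.12 (cv2) and the standard library are available. Lean on these libraries where they do the work, as an engineer would, in place of code of your own. Each camera call takes 0.05 s, during which the arm holds its last target.

## Task

Two covered controls stand on the bench. On the larger one, swing the flip cover up and right over until it rests back on its stop and stays propped open by itself, then turn the bar knob beneath it clockwise until its pointer lines up with the long white line on the panel, and let go with the cover still open. Leave the cover of the smaller control shut.

Things in the scene. Friction and masses are not known exactly. Their poses are not given: they have to be found in the camera images.
- trim_box: The larger control, fixed (mm, own frame): grey housing x -75..55, y +/-65, top panel at z 50; stop ledge behind to x 105, z 27. Origin on the bench right below the knob's axis; x from lift tab to hinge, z up. Aluminium hood with a clear window on top covers x -55..55, y +/-50, z 50..105. A long white line on the panel runs from the knob straight to -y.
- trim_cover (a joint): Hood angle, rad: 0 shut; 2.0 back on its stop. Hinge along y at x 55, z 50 mm of trim_box. Lift tab: solid bar on the front wall's top, shut at x -95..-55, y +/-15, z 93..105 mm, so 30 mm wide; it swings up and over to +x. Hood 0.22 kg, free damped hinge: held below 1.0 rad it falls shut when let go, beyond 1.2 it falls back onto its stop in about a second.
- trim_knob (a joint): Knob angle, rad, clockwise seen from above: 0 nose to +x of trim_box (the hinge), 1.57 nose to -y, on the long white line. Range 0..2.4, stays where left (0.04 N m). At x = y = 0: disc of radius 22 mm up to z 56; on it an upright grip bar 14 mm thick, 44 mm long plus a 7 mm pointed nose at one end, z 56..88 mm, white stripe on top running to the nose.
- small_cover (a joint): Cover of the smaller control, a bystander: rad, 0 shut, grows as it opens. Housing 90 x 80 mm, 36 mm high; cover 70 x 60 x 24 mm with no window. It stands on the other side of the bench's middle, 0.28 to 0.45 m from the larger one. Loose bits about the bench are at most 60 mm high.
Mind the look-alikes: they are no part of the job. Leave any yellow look-alike of the trim_box alone.

How it is judged:
On the way, in this order (a step that is already met when the one before it is completed fails the run):
1. the larger control's cover rests open on its stop (value of joint trim_cover above 1.8 rad), for 0.2 s.
2. the knob's pointer lines up with the long white line (value of joint trim_knob between 1.35 and 1.79 rad), for 0.2 s.
At the end, for the whole second after the job is handed in: The larger control's cover stands open beyond 1.8 rad on its stop, its knob is at 1.57 rad within 0.22 rad (12 degrees) of the long white line, the small cover is shut (below 0.15 rad), and the robot touches nothing (all of step 2 and value of joint trim_cover above 1.8 rad and value of joint small_cover below 0.15 rad).
It fails at once if the smaller control's cover is opened (value of joint small_cover above 0.2 rad).
It also fails if it takes over 51 s, if anything falls off the work surface, if the arm or the gripper's body presses on something with over 40 N, if the wrist force passes 120 N, or if a joint passes its speed limit or range.

## Working session

There is one attempt and no reset: what is moved stays moved. The work goes in short steps, Python scripts to look and compute and a tool call to move; the robot and the scene stay as the last step left them, time stands still between calls to the robot, and variables do not carry over. Pictures are saved under pics/ and viewed, and the job is handed in when it is done.

Besides the shell and the picture viewer there is one more tool, called after "Emit:" by a JSON object that holds its "api" and its "payload", one argument or row to a line. move_arm: Moves the arm, as the interface text tells. Its arguments: {"type":"object","properties":{"targets":{"type":"array","items":{"type":"array","items":{"type":"number"}}},"newtons":{"type":"number"}},"required":["targets"]}

```bash
ls; mkdir -p pics; cat > h.py <<'E'
import numpy as np, cv2
from rig import env, cams, workorder
from scipy.spatial.transform import Rotation as R
def snap(name,fn=None):
    p,d=cams.snapshot(name)
    if fn: cv2.imwrite('pics/'+fn,p); np.savez('pics/'+fn[:-4]+'.npz',p=p,d=d,**{k:np.array(v) for k,v in cams.calibration(name).items()})
    return p,d
def load(fn):
    return dict(np.load('pics/'+fn+'.npz'))
def world(c,d=None,u=None,v=None,z=None):
    f=200/np.tan(np.radians(float(c['fov_y']))/2)
    Rm=R.from_rotvec(c['rvec'].ravel()).as_matrix();t=c['tvec'].ravel()
    u=np.asarray(u,float);v=np.asarray(v,float)
    ray=np.stack([(u-c['cx'])/f,(v-c['cy'])/f,np.ones_like(u)],-1)
    o=-Rm.T@t
    if z is not None:
        w=ray@Rm; s=(z-o[2])/w[...,2]; return o+w*s[...,None]
    return (ray*np.asarray(d)[...,None]-t)@Rm
def proj(c,P):
    f=200/np.tan(np.radians(float(c['fov_y']))/2)
    Rm=R.from_rotvec(c['rvec'].ravel()).as_matrix();t=c['tvec'].ravel()
    q=np.atleast_2d(P)@Rm.T+t
    return np.stack([q[:,0]/q[:,2]*f+c['cx'],q[:,1]/q[:,2]*f+c['cy']],-1)
E
python3 - <<'E'
from h import *
print(env.read_state())
for n in('scene','top'):
    snap(n,n+'0.png'); print(n,cams.calibration(n))
E
```

```text
pics
{'clock': 0.0, 'joint_pos': array([-1.28761840e+00,  3.00485509e-01,  1.52159730e+00, -1.10052740e-05,
        1.32072930e+00, -6.65936737e-02]), 'dq': array([-0.00087059, -0.00045779,  0.00068021, -0.00058454, -0.00100687,
       -0.0004684 ]), 'joint_torque': array([ 2.65439048e-03, -5.43487537e+01, -3.61791801e+01,  5.66213726e-05,
        4.02516453e-03,  7.39304733e-05]), 'eef_pos': array([ 0.18840962, -0.51647754,  0.24470655]), 'orientation': array([-3.77865856e-04,  8.19355025e-01, -5.73286116e-01, -4.78557066e-04]), 'contact_force': array([-0.25627319,  0.5922934 ,  0.27593364]), 'torque': array([-0.04881342, -0.0490334 ,  0.00658384]), 'width': 0.9992514770998631}
scene {'fov_y': 47.704567384161344, 'cx': 311.2729424532283, 'cy': 198.05507281467467, 'rvec': array([ 1.05003178,  2.33788756, -1.12866839]), 'tvec': array([ 0.28041014, -0.16728919,  1.2403501 ])}
top {'fov_y': 42.63836563212071, 'cx': 314.83216518323326, 'cy': 206.7423922466862, 'rvec': array([ 2.15672877, -2.20960405,  0.08057174]), 'tvec': array([0.0055068 , 0.45313945, 1.05279391])}
```

View pics/scene0.png

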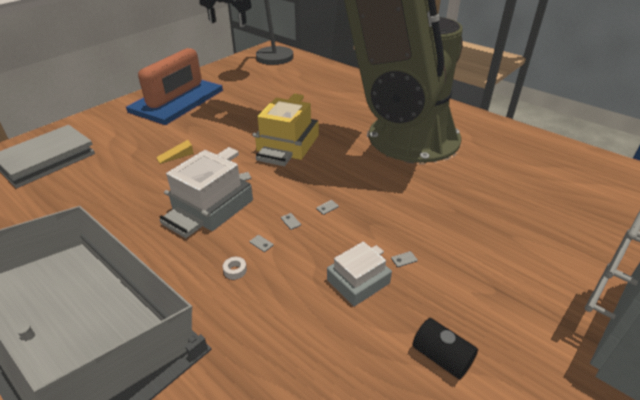

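View pics/top0.png

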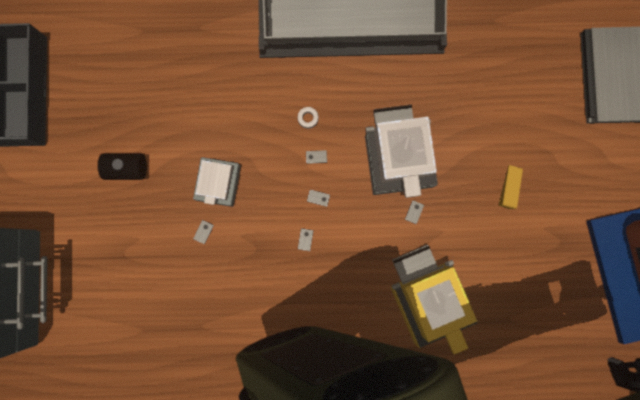

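The candidates in the top view are:
- A grey housing with an aluminium hood at (405,150), which is the larger control. Its tab is at (412,187) and its ledge at (393,113).
- A yellow look-alike at (437,300), to be left alone.
- The small control at (217,182), with no window.

Next I'll enlarge the grey one and fit its pose.

```bash
cat > fit.py <<'E'
from h import *
from scipy.optimize import minimize
c=load('top0')
vv,uu=np.mgrid[95:215,355:450]
P=world(c,c['d'][vv,uu],uu,vv)
ok=c['d'][vv,uu]>0
for z0,z1 in((.015,.035),(.04,.06),(.085,.12)):
    m=ok&(P[...,2]>z0)&(P[...,2]<z1); q=P[m]
    (ctr,sz,a)=cv2.minAreaRect(q[:,:2].astype(np.float32)*1000)
    print(z0,m.sum(),np.median(q[:,2]),ctr,sz,a)
crop=cv2.resize(c['p'][90:220,345:460],None,fx=5,fy=5,interpolation=cv2.INTER_CUBIC)
cv2.imwrite('pics/crop0.png',crop[:600])
m=ok&(P[...,2]>.085)&(P[...,2]<.12)
cv2.imwrite('pics/hm.png',cv2.resize((np.clip(P[...,2],0,.12)/.12*255).astype(np.uint8),None,fx=5,fy=5,interpolation=0))
E
python3 fit.py
```

```text
0.015 650 0.020252485862114363 (572.6978759765625, -179.3912353515625) (180.99574279785156, 124.56730651855469) 6.104081630706787
0.04 1002 0.04914086897069495 (550.95166015625, -184.48782348632812) (137.01568603515625, 130.94497680664062) 6.0808234214782715
0.085 3363 0.10425371450776844 (538.0553588867188, -186.17169189453125) (150.15249633789062, 101.21695709228516) 5.758097171783447
```

View pics/crop0.png

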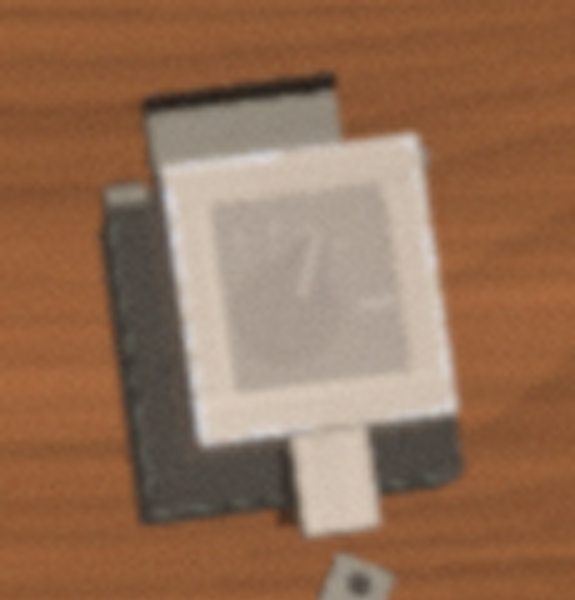

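View pics/hm.png

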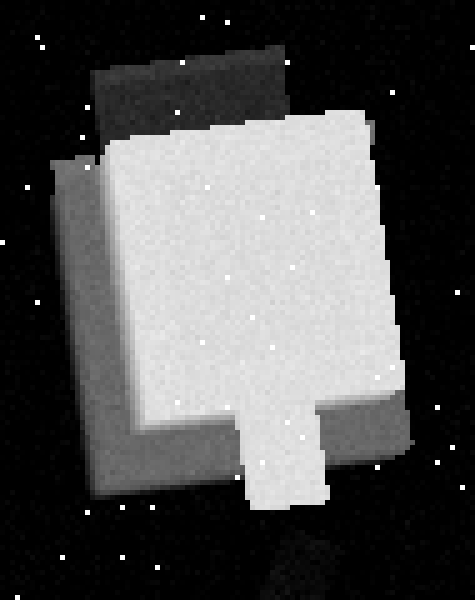

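The crop confirms it. The hood is aluminium with a window, the lift tab faces the robot, the knob's nose points to the hinge, and the white line runs to the right. The fitted rectangles are 137x131 for the housing and 150x101 for hood plus tab, and both match the sizes given. Origin ≈ (0.5585, -0.184), yaw ≈ 6°.

```bash
cat >> h.py <<'E'
O=np.array([.5585,-.184]);YAW=np.radians(6.0)
def box(x,y,z):
    c,s=np.cos(YAW),np.sin(YAW); return np.array([O[0]+c*x-s*y,O[1]+s*x+c*y,z])
def down(ang,pitch=0):
    # tool down, x axis at angle ang (rad) ; pitch rotates about box y
    X=np.array([np.cos(ang),np.sin(ang),0]);Z=np.array([0,0,-1.]);
    return R.from_matrix(np.stack([X,np.cross(Z,X),Z],1))
def row(p,Rt,st=None,lim=True):
    st=st or env.read_state(); q=st['orientation'];R0=R.from_quat([q[1],q[2],q[3],q[0]])
    d=R0.inv().apply(np.asarray(p)-st['eef_pos'])/.2
    r=(R0.inv()*Rt).as_rotvec()/np.pi
    return np.round(np.r_[r,d],4).tolist()
E
python3 - <<'E'
from h import *
print(env.tip_extent)
p=box(-.085,0,.22);print(p)
print(row(p,down(YAW+np.pi/2)))
c=load('top0')
# knob stripe estimate
uv=np.array([[303,297],[315,235]])/5+[345,90]
w=world(c,u=uv[:,0],v=uv[:,1],z=.088);print(w, np.degrees(np.arctan2(*(w[1]-w[0])[[1,0]]))-6)
for s in((217,182),):
  print(world(c,u=217,v=182,z=.06))
E
```

```text
0.014
[ 0.47396564 -0.19288492  0.22      ]
[-0.0005, 0.0, -0.922, -1.0307, -1.8958, 0.125]
[[ 0.55640814 -0.18636748  0.088     ]
 [ 0.58094601 -0.19200666  0.088     ]] -18.942727275543817
[0.50456935 0.1899789  0.06      ]
```

Emit:
{"api": "move_arm", "payload": {
  "targets": [
    [0,0,-0.46,-0.52,-0.95,0,1],
    [0,0,-0.46,-0.52,-0.95,0,1],
    [0,0,-0.46,-0.52,-0.95,0,1],
    [0,0,-0.46,-0.52,-0.95,0,1],
    [0,0,-0.46,-0.52,-0.95,0,1],
    [0,0,-0.46,-0.52,-0.95,0,1],
    [0,0,-0.46,-0.52,-0.95,0,1],
    [0,0,-0.46,-0.52,-0.95,0,1],
    [0,0,-0.46,-0.52,-0.95,0,1],
    [0,0,-0.46,-0.52,-0.95,0,1]
  ]
}}

```text
clock: 1.1
eef_pos: [0.3313, -0.3538, 0.245]
orientation: [-0.0, 0.993, 0.115, -0.0]
contact_force: [0.2, -1.1, -0.2]
width: 0.997
```

```bash
python3 - <<'E'
from h import *
print(row(box(-.085,0,.2),down(YAW+np.pi/2)))
E
```

```text
[-0.0002, -0.0001, -0.4601, 0.8782, -0.6203, 0.2251]
```

Emit:
{"api": "move_arm", "payload": {
  "targets": [
    [0,0,-0.46,0.88,-0.62,0,1],
    [0,0,-0.46,0.88,-0.62,0,1],
    [0,0,-0.46,0.88,-0.62,0,1],
    [0,0,-0.46,0.88,-0.62,0,1],
    [0,0,-0.46,0.88,-0.62,0.2,1],
    [0,0,-0.46,0.88,-0.62,0.2,1],
    [0,0,-0.46,0.88,-0.62,0.2,1],
    [0,0,-0.46,0.88,-0.62,0.2,1],
    [0,0,-0.46,0.88,-0.62,0.2,1],
    [0,0,-0.46,0.88,-0.62,0.2,1]
  ]
}}

```text
clock: 2.1
eef_pos: [0.4752, -0.1938, 0.205]
orientation: [-0.0, 0.669, 0.743, -0.0]
contact_force: [0.6, 0.7, 0.2]
width: 1.002
```

```bash
python3 - <<'E'
from h import *
print(env.read_state()['joint_pos'])
snap('wrist','w1.png')
print(row(box(-.085,0,.096),down(YAW+np.pi/2)))
c=load('w1')
print(proj(c,[box(-.095,-.015,.105),box(-.095,.015,.105),box(-.055,.015,.105),box(-.055,-.015,.105)]))
E
```

```text
[-4.58525183e-01  2.56463476e-01  1.67396130e+00  3.03558418e-05
  1.21189293e+00 -2.13371101e+00]
[-0.0002, -0.0001, 0.0012, 0.0048, -0.0055, 0.5448]
[[300.99310763 191.91085833]
 [342.4872251  192.05795497]
 [341.32186001 243.66911387]
 [301.59220991 243.53739487]]
```

View pics/w1.png

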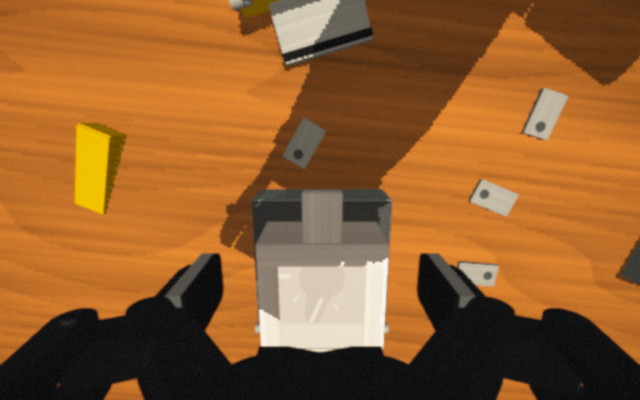

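The wrist picture shows the tab at columns 302–342, rows 190–243, which is exactly where the fit puts it. I'll descend and grip.

Emit:
{"api": "move_arm", "payload": {
  "targets": [
    [0,0,0,0,0,0.25,1],
    [0,0,0,0,0,0.45,1],
    [0,0,0,0,0,0.545,1],
    [0,0,0,0,0,0.545,-1],
    [0,0,0,0,0,0.545,-1],
    [0,0,0,0,0,0.545,-1],
    [0,0,0,0,0,0.545,-1],
    [0,0,0,0,0,0.545,-1]
  ],
  "newtons": 20
}}

```text
clock: 2.95
eef_pos: [0.4758, -0.1924, 0.0979]
orientation: [-0.0, 0.671, 0.741, 0.001]
contact_force: [-2.9, 16.3, 14.2]
width: 0.348
```

```bash
python3 - <<'E'
from h import *
st=env.read_state();print(st['width'],st['eef_pos'],st['contact_force'])
# arc waypoints: grasp point rel hinge
q=st['orientation'];R0=R.from_quat([q[1],q[2],q[3],q[0]])
g=st['eef_pos']+[0,0,.005]
H=box(.055,0,.05); c,s=np.cos(YAW),np.sin(YAW)
ax=(g-H)[:2]@[c,s]; az=g[2]-H[2]; print(ax,az)
for th in np.arange(.1,1.6,.1):
    x=ax*np.cos(th)+az*np.sin(th); z=-ax*np.sin(th)+az*np.cos(th)
    d=np.array([c*(x-ax),s*(x-ax),z-az]); print(round(th,2),np.round(R0.inv().apply(d)/.2,3))
E
```

```text
0.34824512635170307 [ 0.47577043 -0.19242312  0.09791248] [-2.86893213 16.25425768 14.20403828]
-0.13815682391317058 0.052912475168233455
0.1 [ 0.     0.03  -0.068]
0.2 [ 0.001  0.066 -0.132]
0.3 [ 0.001  0.109 -0.192]
0.4 [ 0.002  0.158 -0.248]
0.5 [ 0.002  0.212 -0.299]
0.6 [ 0.002  0.27  -0.344]
0.7 [ 0.003  0.333 -0.382]
0.8 [ 0.003  0.4   -0.415]
0.9 [ 0.004  0.469 -0.44 ]
1.0 [ 0.004  0.541 -0.459]
1.1 [ 0.005  0.614 -0.47 ]
1.2 [ 0.005  0.688 -0.474]
1.3 [ 0.006  0.761 -0.471]
1.4 [ 0.006  0.835 -0.46 ]
1.5 [ 0.007  0.906 -0.442]
```

Emit:
{"api": "move_arm", "payload": {
  "targets": [
    [0,0,0,0.004,0.03,-0.068,-1],
    [0,0,0,0.004,0.066,-0.132,-1],
    [0,0,0,0.004,0.109,-0.192,-1],
    [0,0,0,0.004,0.158,-0.248,-1],
    [0,0,0,0.004,0.212,-0.299,-1]
  ]
}}

```text
clock: 3.45
eef_pos: [0.5174, -0.1879, 0.1571]
orientation: [-0.001, 0.671, 0.741, 0.0]
contact_force: [-0.1, 6.7, -4.2]
width: 0.346
```

```bash
python3 - <<'E'
from h import *
st=env.read_state();print(st['width'],st['eef_pos'],st['contact_force'])
snap('scene','s2.png')
E
```

```text
0.34569996350360177 [ 0.51741767 -0.18788885  0.15708882] [-0.05628336  6.67839413 -4.16799833]
```

View pics/s2.png

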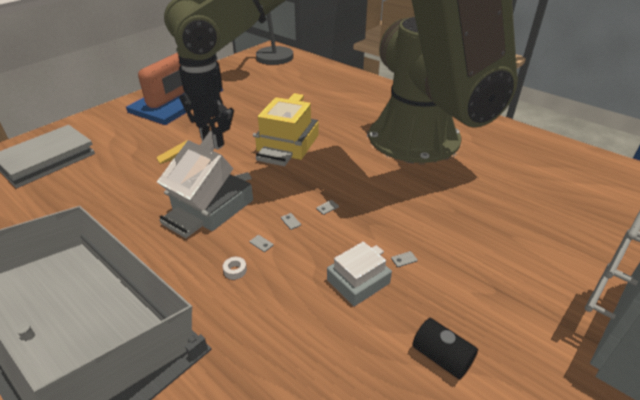

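The hood is held half up, with the tab in the jaws at (208,140). I'll continue the arc.

Emit:
{"api": "move_arm", "payload": {
  "targets": [
    [0,0,0,0,0.058,-0.045,-1],
    [0,0,0,0,0.121,-0.083,-1],
    [0,0,0,0,0.188,-0.116,-1],
    [0,0,0,0,0.257,-0.141,-1],
    [0,0,0,0,0.329,-0.16,-1],
    [0,0,0,0,0.402,-0.171,-1],
    [0,0,0,0,0.476,-0.175,-1],
    [0,0,0,0,0.549,-0.172,-1],
    [0,0,0,0,0.623,-0.161,-1],
    [0,0,0,0,0.694,-0.143,-1]
  ]
}}

```text
clock: 4.5
eef_pos: [0.6562, -0.1734, 0.1857]
orientation: [-0.001, 0.671, 0.741, 0.001]
contact_force: [-2.7, 12.0, 0.3]
width: 0.349
```

```bash
python3 - <<'E'
from h import *
st=env.read_state();print(st['width'],st['eef_pos'],st['contact_force'],st['joint_pos'])
snap('scene','s3.png')
E
```

```text
0.34921952443810805 [ 0.65621225 -0.17338217  0.18571465] [-2.70233964 12.0226842   0.32616115] [-0.3129561   0.63804843  1.17116928  0.00209146  1.33293676 -1.98367365]
```

View pics/s3.png

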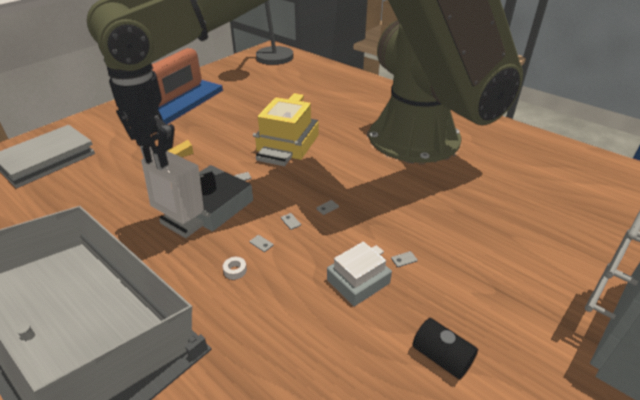

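The hood stands at about 1.45 rad, past the tipping point. I'll open the jaws, lift away and let it fall back.

Emit:
{"api": "move_arm", "payload": {
  "targets": [
    [0,0,0,0,0,0,1],
    [0,0,0,0,0,0,1],
    [0,0,0,0,0,0,1],
    [0,0,0,0,0,-0.1,1],
    [0,0,0,0,0,-0.25,1],
    [0,0,0,0,-0.25,-0.3,1],
    [0,0,0,0,-0.5,-0.3,1],
    [0,0,0,0,-0.5,-0.3,1],
    [0,0,0,0,-0.5,-0.3,1],
    [0,0,0,0,-0.5,-0.3,1]
  ]
}}

```text
clock: 5.55
eef_pos: [0.5569, -0.1853, 0.2454]
orientation: [0.001, 0.671, 0.741, 0.0]
contact_force: [0.0, 1.1, -0.5]
width: 1.0
```

```bash
python3 - <<'E'
from h import *
snap('scene','s4.png');snap('top','t4.png');snap('wrist','w4.png')
p=box(0,0,.2);print(p,row(p,down(YAW+np.pi/2)))
E
```

```text
[ 0.5585 -0.184   0.2   ] [0.0, 0.0, -0.0018, 0.0043, 0.0084, 0.2226]
```

View pics/s4.png

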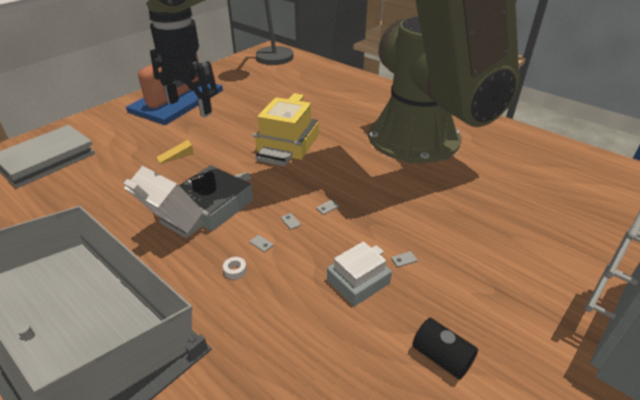

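View pics/w4.png

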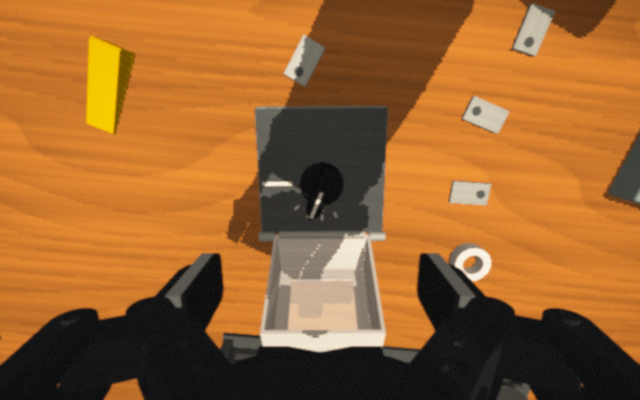

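View pics/t4.png

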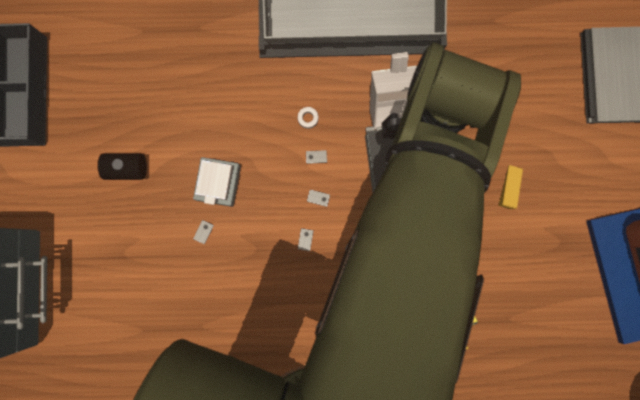

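The hood is back on its stop. In the wrist view the knob is at (322,184), its stripe runs to about (315,215), and the white line is at (277,184). Next I'll measure the stripe angle.

```bash
python3 - <<'E'
from h import *
c=load('w4')
cv2.imwrite('pics/w4c.png',cv2.resize(c['p'][140:240,250:390],None,fx=5.5,fy=5.5,interpolation=cv2.INTER_CUBIC))
p=c['p'].astype(int)
vv,uu=np.mgrid[185:225,300:335]
m=p[185:225,300:335].min(-1)>100
n,l,s,ce=cv2.connectedComponentsWithStats(m.astype(np.uint8))
print(s,ce)
k=1+np.argmax(s[1:,4]); u=uu[l==k];v=vv[l==k]
w=world(c,u=u,v=v,z=.088); a=np.linalg.svd(w[:,:2]-w[:,:2].mean(0))[2][0]
a*=np.sign(a[0]); print(np.degrees(np.arctan2(a[1],a[0]))-6, w[:,:2].mean(0))
print('proj axis',proj(c,[box(0,0,.088),box(0,0,.056)]),'disc ctr',world(c,u=322,v=184,z=.056),)
m=p[175:195,255:310].min(-1)>130; v,u=np.nonzero(m); w=world(c,u=u+255,v=v+175,z=.05); print('line',w.min(0),w.max(0), w.mean(0), 'expected',box(0,-.022,.05),box(0,-.05,.05))
E
```

```text
[[   0    0   35   40 1337]
 [  11    9   11   23   63]] [[17.02393418 19.52729993]
 [16.49206349 18.92063492]]
-22.84219689158291 [ 0.57047418 -0.18708277]
proj axis [[321.16248093 191.51376231]
 [321.02578438 184.22587979]] disc ctr [ 0.55817627 -0.18305792  0.056     ]
line [ 0.55992789 -0.24142193  0.05      ] [ 0.56708502 -0.21409731  0.05      ] [ 0.56344358 -0.22831986  0.05      ] expected [ 0.56079963 -0.20587948  0.05      ] [ 0.56372642 -0.23372609  0.05      ]
```

View pics/w4c.png

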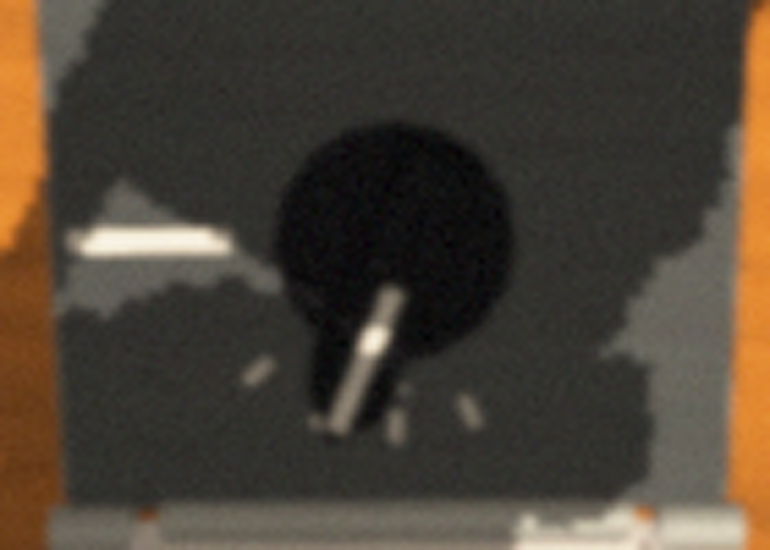

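```bash
python3 - <<'E'
from h import *
p=box(0,0,.077);print(row(p,down(YAW+np.pi/2-np.radians(22.5))))
E
```

```text
[0.0, 0.0, 0.1232, 0.0044, 0.0083, 0.8376]
```

Emit:
{"api": "move_arm", "payload": {
  "targets": [
    [0,0,0.04,0.004,0.008,0.1,1],
    [0,0,0.085,0.004,0.008,0.3,1],
    [0,0,0.123,0.004,0.008,0.5,1],
    [0,0,0.123,0.004,0.008,0.7,1],
    [0,0,0.123,0.004,0.008,0.838,1],
    [0,0,0.123,0.004,0.008,0.838,0.2],
    [0,0,0.123,0.004,0.008,0.838,-0.3]
  ],
  "newtons": 25
}}

```text
clock: 6.4
eef_pos: [0.5583, -0.1842, 0.0777]
orientation: [0.0, 0.801, 0.598, 0.0]
contact_force: [0.8, 0.5, 1.1]
width: 0.695
```

Emit:
{"api": "move_arm", "payload": {
  "targets": [
    [0,0,0,0,0,0,-1],
    [0,0,0,0,0,0,-1],
    [0,0,0,0,0,0,-1],
    [0,0,0,0,0,0,-1],
    [0,0,0,0,0,0,-1]
  ]
}}

```text
clock: 6.9
eef_pos: [0.5582, -0.184, 0.0784]
orientation: [0.001, 0.801, 0.598, 0.001]
contact_force: [-0.4, 2.8, 6.3]
width: 0.156
```

```bash
python3 - <<'E'
from h import *
st=env.read_state();print(st['width'],st['contact_force'],st['torque'],st['joint_pos'],st['eef_pos'])
p=box(0,0,.077);print(row(p,down(YAW)))
E
```

```text
0.1556229749613085 [-0.38311433  2.75748464  6.2938958 ] [0.40119742 0.09880709 0.03401774] [-3.80932370e-01  5.65060224e-01  1.55981925e+00  4.35819260e-04
  1.01479378e+00 -1.66414771e+00] [ 0.55820404 -0.18403934  0.07842225]
[0.0005, -0.0004, 0.3751, 0.0006, 0.0013, 0.0071]
```

The jaws stopped at about 13 mm, so the 14 mm bar is gripped. Now I'll turn it 67.5° clockwise.

Emit:
{"api": "move_arm", "payload": {
  "targets": [
    [0,0,0.0375,0,0,0,-1],
    [0,0,0.075,0,0,0,-1],
    [0,0,0.1125,0,0,0,-1],
    [0,0,0.15,0,0,0,-1],
    [0,0,0.1875,0,0,0,-1],
    [0,0,0.225,0,0,0,-1],
    [0,0,0.2625,0,0,0,-1],
    [0,0,0.3,0,0,0,-1],
    [0,0,0.3375,0,0,0,-1],
    [0,0,0.375,0,0,0,-1]
  ]
}}

```text
clock: 7.9
eef_pos: [0.5573, -0.1848, 0.0784]
orientation: [0.001, 0.999, 0.05, -0.0]
contact_force: [-9.4, -1.9, 10.0]
width: 0.157
```

Emit:
{"api": "move_arm", "payload": {
  "targets": [
    [0,0,0,0,0,0,-1],
    [0,0,0,0,0,0,-1],
    [0,0,0,0,0,0,-1],
    [0,0,0,0,0,0,0.3],
    [0,0,0,0,0,0,0.3],
    [0,0,0,0,0,0,0.3],
    [0,0,0,0,0,0,0.3],
    [0,0,0,0,0,-0.2,0.3],
    [0,0,0,0,0,-0.4,0.3],
    [0,0,0,0,0,-0.6,0.3]
  ]
}}

```text
clock: 8.9
eef_pos: [0.5574, -0.184, 0.1985]
orientation: [-0.0, 0.999, 0.052, -0.0]
contact_force: [0.5, -0.3, -0.9]
width: 0.649
```

Emit:
{"api": "move_arm", "payload": {
  "targets": [
    [0,0,0,-0.1,0,-0.2,1],
    [0,0,0,-0.3,0,-0.3,1],
    [0,0,0,-0.4,0,-0.4,1],
    [0,0,0,-0.4,0,-0.4,1],
    [0,0,0,-0.4,0,-0.4,1]
  ]
}}

```text
clock: 9.4
eef_pos: [0.4782, -0.1925, 0.2771]
orientation: [0.0, 0.999, 0.052, 0.0]
contact_force: [0.1, 1.1, -1.1]
width: 1.003
```

```bash
python3 - <<'E'
from h import *
st=env.read_state();print(st['orientation'],st['contact_force'],st['eef_pos'])
snap('scene','s5.png');snap('wrist','w5.png')
E
```

```text
[1.37568173e-04 9.98639177e-01 5.21500561e-02 3.84368845e-04] [ 0.13353266  1.10586399 -1.12949188] [ 0.47822662 -0.19251983  0.27712795]
```

View pics/s5.png

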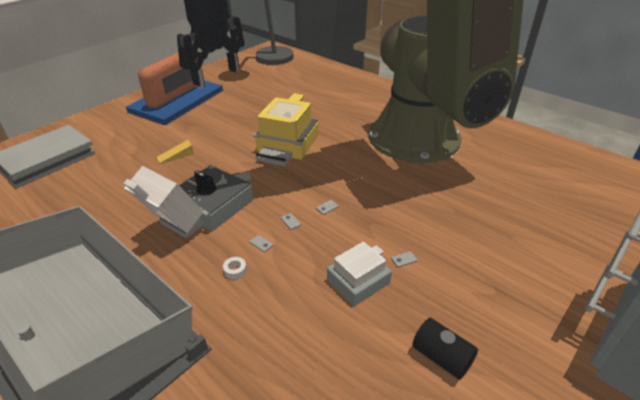

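View pics/w5.png

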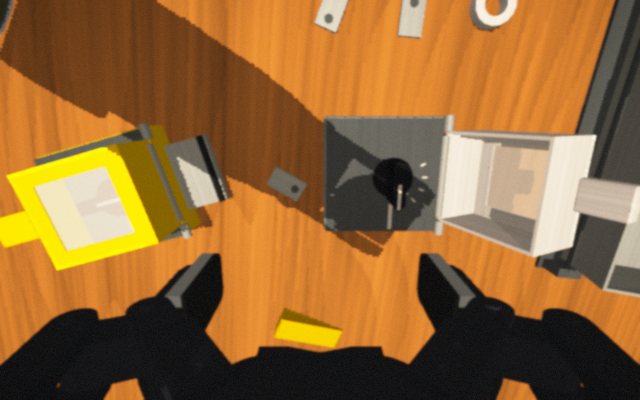

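The cover is open at (165,195) in the scene view and the small cover is shut at (360,262). The wrist view shows the stripe from (400,185) to (400,208), nearly parallel to the line near (390,215). I'll measure both, along with the hood angle.

```bash
python3 - <<'E'
from h import *
c=load('w5')
cv2.imwrite('pics/w5c.png',cv2.resize(c['p'][140:240,320:450],None,fx=6,fy=6,interpolation=cv2.INTER_CUBIC))
p=c['p'].astype(int)
m=(p.min(-1)>90).astype(np.uint8); M=np.zeros_like(m);M[170:232,383:410]=m[170:232,383:410]
n,l,s,ce=cv2.connectedComponentsWithStats(M)
for k in range(1,n):
    if s[k,4]<12: continue
    v,u=np.nonzero(l==k)
    for z in(.05,.088):
        w=world(c,u=u,v=v,z=z);a=np.linalg.svd(w[:,:2]-w[:,:2].mean(0))[2][0];a*=-np.sign(a[1])
        print(s[k],z,w[:,:2].mean(0),np.degrees(np.arctan2(a[1],a[0]))-6)
# hood tab expected positions at 2.0 rad
def rot(x,z,th): x-=.055;z-=.05; return .055+x*np.cos(th)+z*np.sin(th), .05-x*np.sin(th)+z*np.cos(th)
s=load('s5')
for th in(1.8,2.0):
    for y in(-.015,.015):
        X,Z=rot(-.095,.105,th);print(th,y,proj(s,box(X,y,Z)),proj(c,box(X,y,Z)))
    X,Z=rot(-.055,.105,th);print('corner',proj(s,[box(X,.05,Z),box(X,-.05,Z)]))
cv2.imwrite('pics/s5c.png',cv2.resize(s['p'][150:250,110:260],None,fx=5,fy=5,interpolation=cv2.INTER_CUBIC))
E
```

```text
[397 185   5  25  68] 0.05 [ 0.57049067 -0.20529249] -89.54562342053823
[397 185   5  25  68] 0.088 [ 0.56008606 -0.19689571] -89.5456234205382
[387 205   5  24  80] 0.05 [ 0.56330248 -0.22917799] -89.70235104109305
[387 205   5  24  80] 0.088 [ 0.55366618 -0.21822819] -89.7023510410931
1.8 -0.015 [[130.03771766 168.34238265]] [[627.25382328 231.50856437]]
1.8 0.015 [[140.51118662 173.88120389]] [[637.86793213 190.95180679]]
corner [[162.25035353 195.39380321]
 [128.0400298  176.76418007]]
2.0 -0.015 [[121.48376026 183.93645833]] [[635.66022256 222.68002544]]
2.0 0.015 [[131.84654674 189.76627539]] [[645.70882585 185.0244435 ]]
corner [[156.8354737  207.78842866]
 [122.92347644 188.49770441]]
```

View pics/w5c.png

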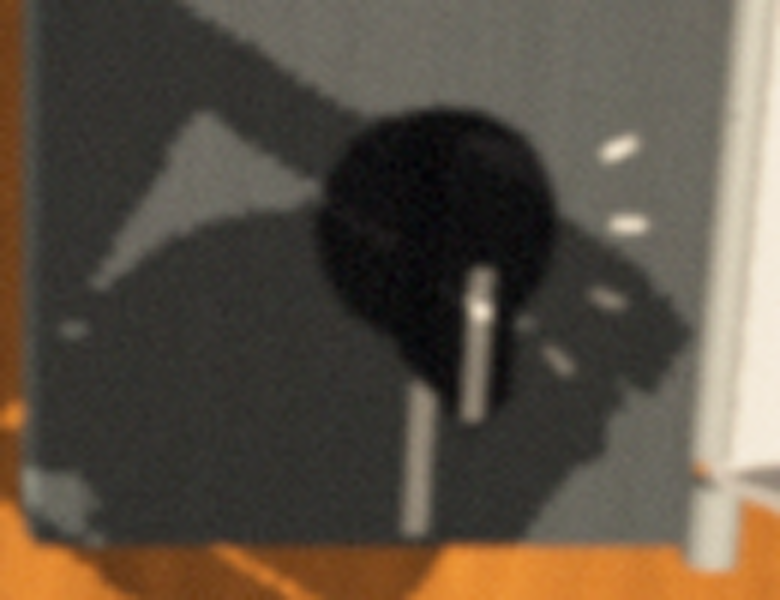

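View pics/s5c.png

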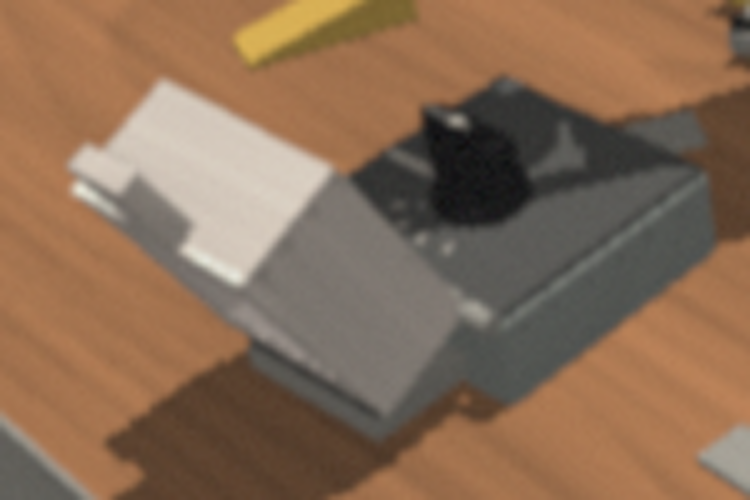

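The stripe is at -89.5° and the line at -89.7°, so they are parallel. The hood corner is at (158,207), against (157,208) predicted for 2.0 rad. The tool is clear of everything, so I'll hand the job in.

```bash
python3 - <<'E'
from h import *
print(workorder.close_job())
E
```

```text
the job is handed in; nothing more can be done
None
```

The job is handed in. The larger control's cover is open on its stop, its knob is on the long white line, and the smaller cover was left shut.

I gripped the hood's lift tab and swung it to about 1.45 rad. I then let go and it fell back onto its stop. I gripped the knob bar, which stood at about 0.4 rad, turned it about 67° clockwise, released it and backed off.

**Last checks:**
- **Knob:** the stripe measured within 0.2° of the white line's direction.
- **Hood:** its visible corner was about 1 px from where 2.0 rad would put it.
- **Small cover:** it looks shut in the last scene picture. I didn't measure its angle.
- **Robot:** the tool was clear, with only about 1 N read at the wrist.
- **Time:** the clock was about 9.5 s, against the 51 s limit.

No check failed or disagreed. Closing the job gave no verdict.

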